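# Index the press table and shelve the finished cap

### The job

Turn the press's round table (the upright pegs are there to push it by) until the flat disc blank has clicked into place under the ram, leaving blank and collars in their nests. Then take the finished cap that this has brought out from under the ram and set it down gently, upright, in the free place on the tray so that it completes the two neat rows of three. Leave the table clicked in and disturb nothing else on the bench.

Things in the scene. Friction and masses are not known exactly. Their poses are not given: they have to be found in the camera images.
- axis (a point): centre of the press's round steel table (disc, radius 117 mm), on its top face 50 mm above the bench; does not turn. x points away from the robot side, to the ram and column. Four part nests 78 mm from the axis, at the start at +x (under the ram), +y, -x, -y; each has four studs, 8 mm thick, 9 mm high, 32.5 mm from its centre. Fixed green base, radius 138 mm, 34 mm high.
- peg_a (a point): top centre of a drive peg, by which the table is pushed round: upright dark steel rod, 14 mm thick, rising 55 mm above the table top, 105 mm from the axis, midway between two nests. It turns with the table; at the start at 45 degrees from axis x.
- peg_b (a point): top of the second such peg, at the start at 135 degrees (counter-clockwise) from axis x.
- peg_c (a point): top of the third such peg, at the start at 225 degrees.
- peg_d (a point): top of the fourth such peg, at the start at 315 degrees.
- turntable (a joint): angle of the indexing table about axis z, rad; 0 at the start, positive counter-clockwise seen from above, turns both ways to +-4. A sprung roller clicks in at every quarter turn (multiples of 1.571), pulling the table in over about the last 0.08 rad; pushing out of or into a click takes about 6 to 8 N at a peg.
- ram (a point): point on the table top right under the press's ram (50 mm above the bench, 78 mm from the axis along axis x). Fixed. The ram, a 26 mm steel rod, ends 50 mm above the table top; over it a green beam 34 mm wide, 82 to 122 mm above the table top, runs along +x to a column 190 to 240 mm from the axis. No room to lift a part out here.
- cap: the finished spigot cap, bare galvanised metal, standing in the nest under the ram at the start: round flange of 54 mm diameter and 8 mm thickness with a solid round spigot of 30 mm diameter on it, 34 mm high overall, 120 g. Origin at the centre of its underside, z up through the spigot.
- blank: flat round disc of bare metal, 54 mm diameter, 6 mm thick: the next blank, in one of the other three nests (it varies which). Origin at the centre of its underside.
- collar_a: short plain ring (collar), 54 mm outside, 42 mm inside, 22 mm high, in another nest. Origin at the centre of its underside.
- collar_b: a second collar like collar_a, in the remaining nest.
- vacancy (a point): centre of the one free place of the flat dark steel tray, on its inner floor (4 mm above the bench). The tray (222 by 154 mm, rim 14 mm high, fixed to the bench) has two rows of three places 68 mm apart both ways; the rows run along this frame's x, and the neighbours are at +68 mm x and +68 mm y of it.
- marker: loose marker pen, 14 mm thick, lying on the bench nearer the robot. Bystander.
- tape: yellow tape measure, 65 x 35 x 60 mm, at the back of the bench. Bystander.
- screwdriver: screwdriver lying on the bench, right-hand side. Bystander.
- snips: tin snips lying on the bench beyond the tray. Bystander.
- hammer: hammer lying on the bench at the right. Bystander.
- cap1: finished cap like cap, already standing on the tray (+68 mm x of the free place).
- cap2: finished cap like cap, already standing on the tray (+136 mm x of the free place).
- cap3: finished cap like cap, already standing on the tray (+68 mm y of the free place).
- cap4: finished cap like cap, already standing on the tray (+68 mm x, +68 mm y of the free place).
- cap5: finished cap like cap, already standing on the tray (+136 mm x, +68 mm y of the free place).
Not all that is in view belongs to the job. Leave any green or orange look-alike of the cap alone.

How it is judged:
By the outcome, as a careful person would: the job done as asked, in the order asked, and still so for the second after the job is handed in, with the robot touching nothing.
It also fails if it takes over 72 s, if anything falls off the work surface, if the arm or the gripper's body presses on something with over 40 N, if the wrist force passes 120 N, or if a joint passes its speed limit or range.

### The arm

A 6-joint arm with a two-finger parallel gripper is mounted at the origin on the work surface. World frame = base frame: x ahead of the robot, y to its left, z up, the work surface at z = 0. Lengths are in m, angles in rad, forces in N, time in s.
With the tool pointing down it reaches from about 0.3 to 0.825 m from the base axis. Payload 5.4 kg.
Tool frame: the origin (TCP) lies at the very end of the fingers, on their centre line; the grasp point (between the pads) lies 19 mm behind it; z points along the fingers, y is the line along which they close (so a half turn about z gives the same grasp; the last joint's range is limited). The gripper opens to 92 mm and grips with 3 to 60 N. Pads are 20 mm wide; open, the fingers measure 128 mm over their backs; the gripper's body (75 mm by 189 mm) begins 69 mm behind the grasp point.
Start: joints at [1.033, 0.158, 1.597, -0, 1.386, -0.21], TCP at [0.185, 0.544, 0.215] pointing down, gripper open.
Joint ranges: [-2.91, 2.91], [-0.94, 2.29], [0.18, 2.7], [-1.29, 4.43], [0.17, 2.64], [-3, 3]. Speed limits (rad/s): [2.57, 2.57, 3.14, 3.14, 3.14, 3.14].

### API

Orientations are given as [roll, pitch, yaw] about the fixed x, y, z axes, in that order (R = Rz(yaw) Ry(pitch) Rx(roll)).
In Python, from workcell import manip, imaging gives the robot as it stands.
- The arm moves only by the tool drive_tool, never from a script. Its argument "deltas" is one flat list of numbers, 6 for each row, row after row: the shift along the tool's x, y, z scaled (see below), then the turn, a rotation vector about the tool's x, y, z scaled (see below). In form: [dx, dy, dz, wx, wy, wz, dx, dy, dz, wx, wy, wz, ...]. A call has 1 to 10 rows; each row shifts and turns the commanded pose from where the row before left it, along the tool's axes as they then stand; what a row does not reach is not made up. The controller multiplies each number of a shift by 1000 mm and each number of a turn by 180 degrees. A row lasts 1/8 s, in which the tool goes at most 62.5 mm and 10.7 degrees, less where a joint would pass 70% of its speed; a pose out of reach is approached as far as the arm can. A call with a number of a shift or a turn outside -1 to 1 is refused whole. A call with a gripper value outside its range is refused whole. "grip" is the opening, from -1 (shut) to 1 (fully open), set as the call begins (left out, the last holds). The fingers move at their own pace and stop on an object; the grip force is fixed at half the most. Time passes only in rows, so rows that do not move let the fingers close. It gives the time, the measured TCP pose, the force, the opening and the grip force at its end, in the units of the state.
- manip.get_state(): the state, without advancing time (a new reading comes with each control period).
- imaging.read_camera(name): name is "scene" or "top" or "wrist"; returns the picture (420x560x3 uint8, red, green, blue); there is no depth.
- imaging.get_calibration(name): a dict with "K" (3x3 intrinsics, pixels), "xyz" and "rotation" of the camera in the world. Camera axes: x right, y down, z forward; pixel columns grow to the right and rows downward; lengths in m; the calibration is good to about 2 mm. The wrist camera is an equidistant fisheye: a pixel r from the principal point sees the ray r / f radians off the axis. A picture is of the moment at which its call begins: read the wrist's pose just before it. get_calibration takes no time and is no camera call; for the wrist camera it gives the pose at the moment of the call.
- manip.hand_in(): hands the job in; it is judged then, once.
Trained networks look in the newest picture that a camera, given by its name, has taken for a name from the list of things; names that differ only in an ending like _2 or _b are one class to them, and where a whole thing is asked for, a point or a joint stands for the part that bears it (a point fixed in the world has none). Each returns a list of dicts, best first, with "score" (0 to 1); they miss things now and then, are a little off and sometimes report something else, mostly with a low value. They report only what shows in the picture. A call takes as long as a camera call. They do not tell look-alikes from the thing itself.
- imaging.boxes_of(camera, target): "position" ([x, y, z] in m, in world coordinates, good to about 4 mm: the middle of the surface that is visible of it).
- imaging.silhouettes(camera, target): "region" (420x560 bool, what is visible of it).
The state is a dict: "clock": time; "qpos": joint angles; "qd": joint speeds; "effort": joint torques, N m; "position": TCP position; "tcp_rot": TCP orientation; "force": force on the tool from outside, world axes, zero at the start; "torque": the same for the moment, N m; "finger_gap": finger opening in m; "finger_force": force on a finger pad.
Only numpy, scipy, OpenCV 4.12 (cv2) and the standard library are available. Lean on these libraries where they do the work, as an engineer would, in place of code of your own. Each camera call takes 0.05 s, during which the arm holds its last target. There are 200 camera calls.

## Working session

There is one attempt and no reset: what is moved stays moved. The work goes in short steps, Python scripts to look and compute and a tool call to move; the robot and the scene stay as the last step left them, time stands still between calls to the robot, and variables do not carry over. Pictures are saved under pics/ and viewed, at most 10 in all, crops included, and the job is handed in when it is done.

Besides the shell and the picture viewer there is one more tool, called after "Request:" in YAML: its name, and indented under it one key for each argument. drive_tool: Moves the arm, as the interface text tells. Its arguments: {"type":"object","properties":{"deltas":{"type":"array","items":{"type":"number","minimum":-1,"maximum":1}},"grip":{"type":"number"}},"required":["deltas"]}

```bash
mkdir -p pics; ls
python3 - <<'E'
from workcell import manip, imaging
import cv2, numpy as np
s=manip.get_state(); print({k:np.round(v,3).tolist() for k,v in s.items()})
for n in ("scene","top"):
    im=imaging.read_camera(n); cv2.imwrite(f"pics/{n}0.png",im[:,:,::-1])
    c=imaging.get_calibration(n); print(n,np.round(c["K"],1).tolist(),np.round(c["xyz"],3),np.round(c["rotation"],3).tolist())
    for t in ("cap","blank","collar_a","peg_a","axis","turntable"):
        try: print(t,[(round(d["score"],2),np.round(d["position"],3).tolist()) for d in imaging.boxes_of(n,t)])
        except Exception as e: print(t,e)
E
```

```text
pics
{'clock': 0.0, 'qpos': [1.033, 0.159, 1.598, -0.0, 1.386, -0.21], 'qd': [0.001, 0.001, 0.001, 0.002, 0.003, 0.0], 'effort': [0.001, -38.556, -32.211, 0.07, 0.038, -0.0], 'position': [0.185, 0.544, 0.214], 'tcp_rot': [-3.14, -0.0, 2.814], 'force': [-0.581, 0.388, 0.292], 'torque': [-0.016, -0.003, -0.0], 'finger_force': 0.0, 'finger_gap': 0.092}
scene [[429.3, 0.0, 283.2], [0.0, 429.3, 211.5], [0.0, 0.0, 1.0]] [1.106 0.633 0.921] [-2.362, -0.019, 2.488]
cap [(0.96, [0.651, 0.322, 0.012]), (0.94, [0.582, 0.322, 0.017]), (0.88, [0.581, 0.262, 0.014]), (0.78, [0.653, -0.183, 0.06]), (0.73, [0.858, 0.041, 0.013]), (0.67, [0.512, 0.324, 0.012]), (0.54, [0.651, 0.255, 0.018])]
blank [(0.72, [0.598, -0.091, 0.056])]
collar_a [(0.77, [0.501, -0.143, 0.069]), (0.73, [0.558, -0.247, 0.061])]
peg_a [(0.75, [0.58, -0.149, 0.047])]
axis [(0.56, [0.669, -0.18, 0.051])]
turntable [(0.95, [0.58, -0.146, 0.049]), (0.43, [0.349, -0.334, 0.02])]
top [[434.0, 0.0, 282.4], [0.0, 434.0, 204.9], [0.0, 0.0, 1.0]] [ 0.455 -0.025  1.473] [-3.038, 0.017, -1.551]
cap [(0.72, [0.504, 0.311, 0.011]), (0.72, [0.847, 0.032, 0.01]), (0.62, [0.645, 0.312, 0.015]), (0.55, [0.642, 0.243, 0.015]), (0.54, [0.813, -0.049, 0.012]), (0.53, [0.577, 0.244, 0.014]), (0.51, [0.639, -0.183, 0.061])]
blank [(0.57, [0.601, -0.091, 0.056])]
collar_a [(0.62, [0.552, -0.246, 0.071])]
peg_a [(0.78, [0.567, -0.17, 0.05]), (0.42, [0.551, -0.247, 0.074]), (0.21, [0.576, 0.243, 0.015])]
axis [(0.63, [0.611, -0.19, 0.052])]
turntable [(0.78, [0.567, -0.17, 0.05])]
```

View pics/top0.png

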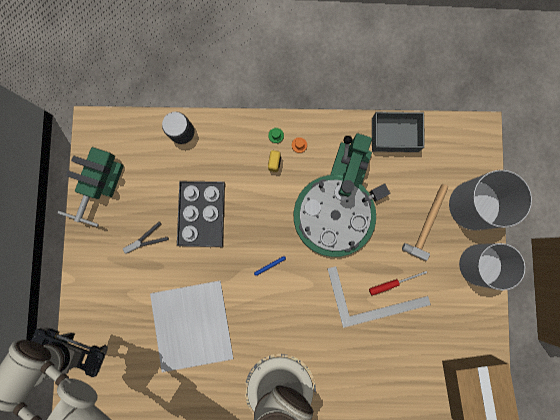

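View pics/scene0.png

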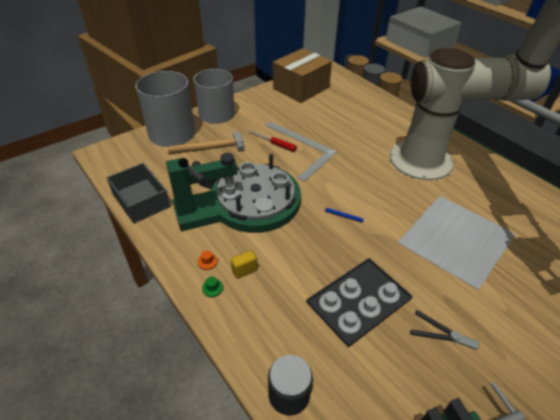

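```bash
python3 - <<'E'
import cv2, numpy as np
im=cv2.imread("pics/top0.png")
a=cv2.resize(im[165:265,285:385],None,fx=4,fy=4,interpolation=cv2.INTER_CUBIC)
b=cv2.resize(im[165:265,155:255],None,fx=4,fy=4,interpolation=cv2.INTER_CUBIC)
cv2.imwrite("pics/crop0.png",np.hstack([b,a]))
from workcell import imaging
c=imaging.get_calibration("top");K=c["K"];print(c["rotation"])
E
cat > h.py <<'E'
import numpy as np, cv2
from scipy.spatial.transform import Rotation as R
from workcell import manip, imaging
def ray(c,u,v,fish=False):
    K=np.array(c["K"]); x=(u-K[0,2])/K[0,0]; y=(v-K[1,2])/K[1,1]
    if fish:
        r=np.hypot(x,y); s=np.sin(r)/r if r>1e-9 else 1; d=np.array([x*s,y*s,np.cos(r)])
    else: d=np.array([x,y,1.])
    r=np.array(c["rotation"]); M=r if r.shape==(3,3) else R.from_euler("xyz",r).as_matrix()
    return M@d
def onplane(c,u,v,z,fish=False):
    d=ray(c,u,v,fish); p=np.array(c["xyz"]); return p+d*(z-p[2])/d[2]
E
```

```text
[-3.03765503  0.01662648 -1.55073334]
```

View pics/crop0.png

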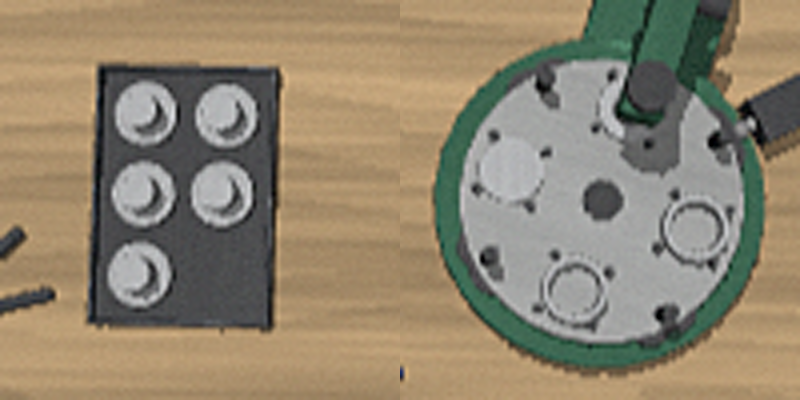

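Run:
```python
from h import *
c=imaging.get_calibration("top")
R_=lambda x,y,z: onplane(c,285+(x-400)/4,165+y/4,z)[:2]
L_=lambda x,y,z: onplane(c,155+x/4,165+y/4,z)[:2]
bl=R_(511,168,.056);ca=R_(574,291,.072);cb=R_(694,230,.072);ax=R_(602,200,.05);bs=R_(600,207,.034)
print("blank",bl,"col-x",ca,"col-y",cb,"axis bolt",ax,"base",bs,"mid",(bl+cb)/2)
# fit axis, theta
src=np.array([[0,.078],[-.078,0],[0,-.078],[0,0]]);dst=np.array([bl,ca,cb,ax])
def fit(s,d):
    sm,dm=s.mean(0),d.mean(0);H=(s-sm).T@(d-dm);th=np.arctan2(H[0,1]-H[1,0],H[0,0]+H[1,1])
    Rm=np.array([[np.cos(th),-np.sin(th)],[np.sin(th),np.cos(th)]]);t=dm-Rm@sm
    return th,t,((Rm@s.T).T+t-d)*1000,Rm
th,t,e,Rm=fit(src,dst);print("axis",t,np.degrees(th),e.round(1))
for n,a in zip("abcd",(45,135,225,315)):
    A=th+np.radians(a);print(n,t+.105*np.array([np.cos(A),np.sin(A)]),np.degrees(A))
pts={(145,113):(2,1),(226,115):(2,0),(144,193):(1,1),(222,194):(1,0),(139,273):(0,1)}
d=np.array([L_(*k,.012) for k in pts]);s=.068*np.array(list(pts.values()),float)
th2,t2,e2,_=fit(s,d);print("vac",t2,np.degrees(th2),e2.round(1),d)
```

```text
blank [ 0.59762573 -0.0984907 ] col-x [ 0.49759515 -0.14952263] col-y [ 0.54852424 -0.24560557] axis bolt [ 0.57321183 -0.17373251] base [ 0.56868221 -0.1737865 ] mid [ 0.57307498 -0.17204814]
axis [ 0.57277918 -0.17288108] -18.05375585028121 [[-0.7 -0.2]
 [ 1.   0.8]
 [ 0.1 -1.4]
 [-0.4  0.9]]
a [ 0.66637954 -0.12529987] 26.94624414971879
b [ 0.52519797 -0.07928071] 116.9462441497188
c [ 0.47917881 -0.22046229] 206.9462441497188
d [ 0.62036038 -0.26648145] 296.9462441497188
vac [0.50535176 0.24441297] 0.031452006679459146 [[-0.2 -0.8]
 [ 0.3  0.4]
 [ 0.2  1.2]
 [-0.2 -0.5]
 [-0.1 -0.3]] [[0.6415083  0.31330476]
 [0.64102986 0.24406068]
 [0.57316046 0.31128827]
 [0.57354765 0.24495775]
 [0.50540048 0.31267734]]
```

Request:
drive_tool:
  deltas: [-0.035,-0.042,0,0,0,0,-0.035,-0.042,0,0,0,0,-0.035,-0.042,0,0,0,0,-0.035,-0.042,0,0,0,0,-0.035,-0.042,0,0,0,0,-0.035,-0.042,0,0,0,0,-0.035,-0.042,0,0,0,0,-0.035,-0.042,0,0,0,0,-0.035,-0.042,0,0,0,0,-0.035,-0.042,0,0,0,0]
  grip: 0.0

```text
clock: 1.95
position: [0.3818, 0.0322, 0.215]
tcp_rot: [3.141, 0.001, 2.813]
force: [0.6, -0.2, 0.5]
finger_gap: 0.0461
finger_force: 0.0
```

Request:
drive_tool:
  deltas: [-0.035,-0.042,0,0,0,0,-0.035,-0.042,0,0,0,0,-0.035,-0.042,0,0,0,0,-0.035,-0.042,0,0,0,0,-0.035,-0.042,0,0,0,0,0,0,0,0,0,-0.051,0,0,0,0,0,-0.051,0,0,0,0,0,-0.051,0,0,0,0,0,-0.051,0,0,0,0,0,-0.051]
  grip: -0.4

```text
clock: 3.2
position: [0.4793, -0.2211, 0.2146]
tcp_rot: [-3.142, -0.0, -2.663]
force: [0.2, 0.4, 0.1]
finger_gap: 0.0276
finger_force: 0.0
```

Run:
```python
from h import *
s=manip.get_state();print(s["position"],np.degrees(s["tcp_rot"]),s["finger_gap"],s["clock"])
c=imaging.get_calibration("wrist");im=imaging.read_camera("wrist");print(c)
cv2.imwrite("pics/w1.png",im[:,:,::-1])
```

```text
[ 0.47934087 -0.22112567  0.21462791] [-1.79998352e+02 -6.75367790e-04 -1.52578340e+02] 0.027648365453916537 3.2
{'K': array([[325.1922621 ,   0.        , 280.66526441],
       [  0.        , 325.1922621 , 208.36250975],
       [  0.        ,   0.        ,   1.        ]]), 'xyz': array([ 0.41802431, -0.25364796,  0.38513588]), 'rotation': array([ 2.89034342e+00, -5.29451974e-05,  2.04913943e+00])}
```

View pics/w1.png

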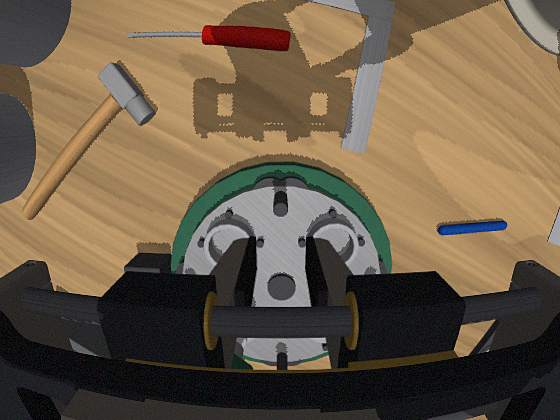

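Run:
```python
from h import *
c=imaging.get_calibration("wrist")
f=lambda u,v,z:onplane(c,u,v,z,True)[:2].round(4)
print("axis",f(281,287,.05),"pegtop",f(281,196,.105),f(281,210,.105))
im=cv2.imread("pics/w1.png")
cv2.imwrite("pics/w1c.png",cv2.resize(im[150:390,170:400],None,fx=2.5,fy=2.5,interpolation=cv2.INTER_CUBIC))
```

```text
axis [ 0.5775 -0.17  ] pegtop [ 0.4718 -0.2255] [ 0.4831 -0.2196]
```

View pics/w1c.png

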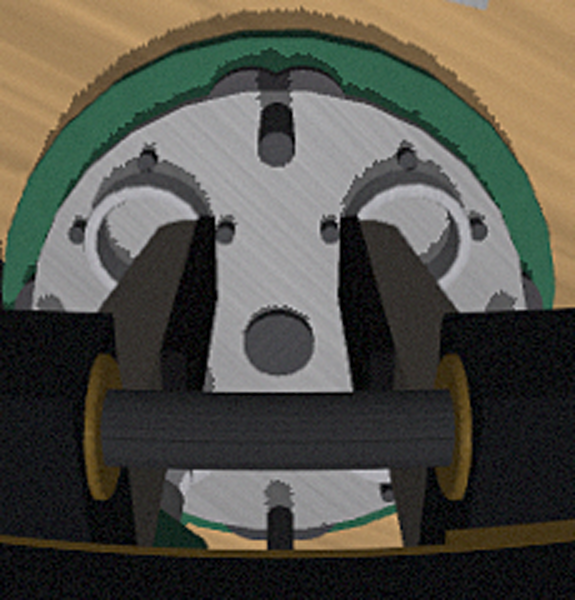

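Request:
drive_tool:
  deltas: [-0.003,0,0.04,0,0,0,0,0,0.04,0,0,0,0,0,0.03,0,0,0,0,0,0.015,0,0,0,0,0,0.015,0,0,0,0,0,0,0,0,0]

```text
clock: 4.0
position: [0.4818, -0.2196, 0.0741]
tcp_rot: [3.141, -0.0, -2.669]
force: [-0.3, 0.8, 0.2]
finger_gap: 0.0279
finger_force: 0.0
```

Request:
drive_tool:
  deltas: [-0.0002,0.0046,0,0,0,0.0139,-0.0002,0.0046,0,0,0,0.0139,-0.0004,0.0093,0,0,0,0.0278,-0.0004,0.0093,0,0,0,0.0278,-0.0004,0.0093,0,0,0,0.0278,-0.0004,0.0093,0,0,0,0.0278,-0.0004,0.0093,0,0,0,0.0278,-0.0004,0.0093,0,0,0,0.0278,-0.0004,0.0093,0,0,0,0.0278]

```text
clock: 5.12
position: [0.474, -0.1481, 0.0761]
tcp_rot: [-3.14, 0.002, 2.913]
force: [-1.6, -0.7, 0.0]
finger_gap: 0.0273
finger_force: 0.8
```

Request:
drive_tool:
  deltas: [-0.0004,0.0093,0,0,0,0.0278,-0.0004,0.0093,0,0,0,0.0278,-0.0004,0.0093,0,0,0,0.0278,-0.0004,0.0093,0,0,0,0.0278,-0.0004,0.0093,0,0,0,0.0278,-0.0004,0.0093,0,0,0,0.0278,-0.0004,0.0093,0,0,0,0.0278,-0.0002,0.0046,0,0,0,0.0139,-0.0002,0.0046,0,0,0,0.0139]

```text
clock: 6.25
position: [0.5127, -0.088, 0.0761]
tcp_rot: [-3.138, 0.002, 2.217]
force: [-6.9, -5.1, 3.0]
finger_gap: 0.0278
finger_force: 4.0
```

Request:
drive_tool:
  deltas: [-0.0002,0.0046,0,0,0,0.0139,0,0.002,0,0,0,0.007,0,0,0,0,0,0]

```text
clock: 6.62
position: [0.5191, -0.0831, 0.0756]
tcp_rot: [3.141, 0.002, 2.152]
force: [-1.8, -1.0, 2.5]
finger_gap: 0.0272
finger_force: 1.2
```

Run:
```python
from h import *
s=manip.get_state();print(s["position"],np.degrees(s["tcp_rot"]),s["force"],s["clock"])
for n in("top","scene"):
  im=imaging.read_camera(n)[:,:,::-1]
  cr=im[165:265,285:385] if n=="top" else im[140:240,190:320]
  cv2.imwrite(f"pics/{n}2.png",cv2.resize(cr,None,fx=4,fy=4,interpolation=cv2.INTER_CUBIC))
a,b=cv2.imread("pics/top2.png"),cv2.imread("pics/scene2.png")
cv2.imwrite("pics/both2.png",cv2.resize(np.hstack([a,b]),(800,348)))
```

```text
[ 0.51910552 -0.08305674  0.07563788] [1.79949687e+02 1.10175852e-01 1.23310385e+02] [-1.83538643 -0.99122616  2.51053572] 6.625
```

View pics/both2.png

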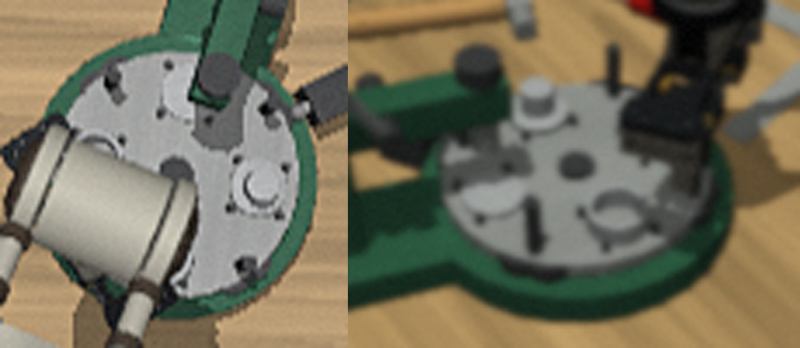

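Request:
drive_tool:
  deltas: [-0.0001,0.0028,0,0,0,0.0083,-0.0001,0.0028,0,0,0,0.0083,-0.0001,0.0028,0,0,0,0.0083,-0.0001,0.0028,0,0,0,0.0083]

```text
clock: 7.22
position: [0.5283, -0.0765, 0.0743]
tcp_rot: [3.141, -0.001, 2.046]
force: [0.6, -0.2, 1.1]
finger_gap: 0.0271
finger_force: 0.0
```

Request:
drive_tool:
  deltas: [-0.0001,0.0028,0,0,0,0.0083,0,0.0015,0,0,0,0.0043]

```text
clock: 7.48
position: [0.5321, -0.075, 0.0745]
tcp_rot: [3.142, -0.0, 2.007]
force: [-0.8, -0.8, 0.6]
finger_gap: 0.0276
finger_force: 0.0
```

Request:
drive_tool:
  deltas: [0,-0.003,0,0,0,0,0,0,0.0,0,0,0,0,0,-0.02,0,0,0,0,0,-0.04,0,0,0,0,0,-0.04,0,0,0,0,0,-0.04,0,0,0]

```text
clock: 8.22
position: [0.529, -0.0765, 0.2159]
tcp_rot: [3.142, 0.0, 2.008]
force: [1.6, 0.6, -0.1]
finger_gap: 0.0272
finger_force: 0.0
```

Request:
drive_tool:
  deltas: [0,0,0,0,0,-0.051,0,0,0,0,0,-0.051,0,0,0,0,0,-0.051,0,0,0,0,0,-0.051,0,0,0,0,0,-0.051,0,0,0,0,0,-0.051,0,0,0,0,0,-0.051,0,0,0,0,0,-0.051,0,0,0,0,0,-0.051,0,0,0,0,0,-0.051]
  grip: 0.0

```text
clock: 9.48
position: [0.5291, -0.0766, 0.2145]
tcp_rot: [3.141, -0.0, -2.668]
force: [-0.1, 0.2, -0.3]
finger_gap: 0.0459
finger_force: 0.0
```

Request:
drive_tool:
  deltas: [0.014,-0.04,0,0,0,0,0.014,-0.04,0,0,0,0,0.014,-0.04,0,0,0,0,0.014,-0.04,0,0,0,0,0,0,0,0,0,0]

```text
clock: 10.1
position: [0.5512, -0.2471, 0.2143]
tcp_rot: [-3.141, -0.0, -2.676]
force: [-0.4, 0.4, -0.4]
finger_gap: 0.0459
finger_force: 0.0
```

Run:
```python
from h import *
s=manip.get_state();print(s["position"],np.degrees(s["tcp_rot"]),s["clock"])
c=imaging.get_calibration("wrist");im=imaging.read_camera("wrist")[:,:,::-1];print(c["xyz"],c["rotation"])
a=cv2.resize(im[140:380,170:400],None,fx=2,fy=2,interpolation=cv2.INTER_CUBIC)
b=cv2.resize(imaging.read_camera("top")[165:265,285:385,::-1],(340,480),interpolation=cv2.INTER_CUBIC)
cv2.imwrite("pics/w3.png",np.hstack([a,b]))
```

```text
[ 0.55120774 -0.24711622  0.21427146] [-1.79992321e+02 -1.87946255e-02 -1.53348970e+02] 10.1
[ 0.48950385 -0.27874514  0.38477027] [ 2.89072113e+00 -4.32275738e-05  2.03569117e+00]
```

View pics/w3.png

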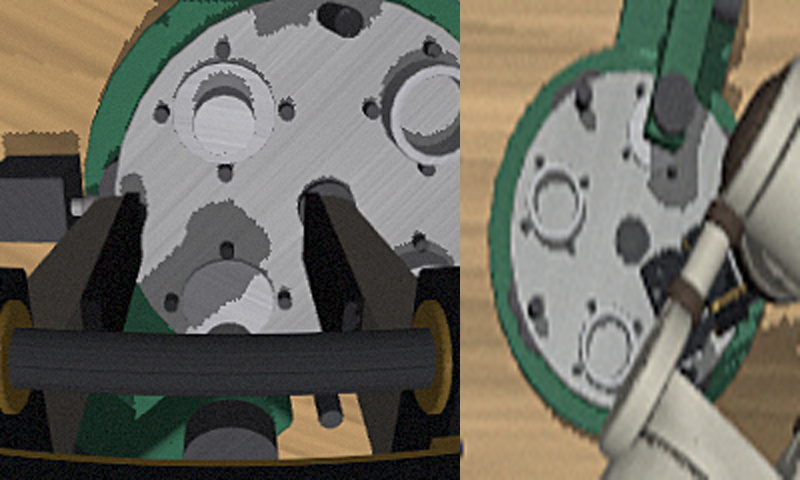

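Run:
```python
from h import *
c=imaging.get_calibration("wrist")
f=lambda x,y,z:onplane(c,170+x/2,140+y/2,z,True)[:2].round(4)
fl,sp=f(224,113,.058),f(224,125,.084);print(fl,sp)
st=[f(223,49,.059),f(163,113,.059),f(287,111,.059),f(225,172,.059)];print("studs",st,np.mean(st,0))
bl=[f(227,251,.059),f(171,301,.059),f(285,298,.059)];print("blank studs",bl,"ctr",np.mean(bl[1:],0))
bolt=f(325,208,.05);print("bolt approx",bolt)
s=manip.get_state();d=R.from_euler("xyz",s["tcp_rot"]).as_matrix().T@(np.append((fl+sp)/2,.064)-s["position"]);print("tool delta",d)
```

```text
[ 0.5526 -0.2426] [ 0.5528 -0.2426]
studs [array([ 0.5232, -0.258 ]), array([ 0.5665, -0.2707]), array([ 0.5368, -0.2143]), array([ 0.5804, -0.2279])] [ 0.551725 -0.242725]
blank studs [array([ 0.6204, -0.2063]), array([ 0.6629, -0.2204]), array([ 0.6322, -0.1635])] ctr [ 0.64755 -0.19195]
bolt approx [ 0.5768 -0.1675]
tool delta [-0.00200459  0.00071708  0.15034113]
```

Run:
```python
from h import *
for i in range(3):
    s=manip.get_state();print(s["position"],s["tcp_rot"],s["clock"])
    imaging.read_camera("wrist")
c=imaging.get_calibration("wrist")
t=R.from_euler("xyz",s["tcp_rot"]).as_matrix();print(t.T@(np.array(c["xyz"])-s["position"]), t.T@(np.array([.5527,-.2426,.064])-s["position"]))
```

```text
[ 0.55129903 -0.24427823  0.21434031] [ 3.14060301e+00  1.83251536e-05 -2.67362750e+00] 10.2
[ 0.55138231 -0.24365894  0.21442674] [ 3.14068980e+00  2.55318475e-05 -2.67261580e+00] 10.25
[ 0.55147708 -0.24339363  0.21453511] [ 3.14098435e+00  5.81531771e-05 -2.67200354e+00] 10.3
[ 0.06930115 -0.00057045 -0.17059448] [-1.44092250e-03  6.27533336e-05  1.50535255e-01]
```

Run:
```python
from h import *
c=imaging.get_calibration("wrist"); s=manip.get_state()
o=dict(K=c["K"],xyz=[0.48950385,-0.27874514,0.38477027],rotation=[2.89072113,-4.32e-5,2.03569117])
f=lambda x,y,z:onplane(o,170+x/2,140+y/2,z,True)[:2].round(4)
print("old",f(224,113,.058),f(224,125,.084))
st=[f(223,49,.059),f(163,113,.059),f(287,111,.059),f(225,172,.059)];print("studs ctr",np.mean(st,0))
imaging.read_camera("wrist")
for d in imaging.silhouettes("wrist","cap")[:3]:
    v,u=np.nonzero(d["region"]);mid=((u.min()+u.max())/2,(v.min()+v.max())/2)
    print(d["score"],len(u),mid,onplane(c,*mid,.058,True)[:2])
print([(d["score"],d["position"]) for d in imaging.boxes_of("wrist","cap")[:3]],s["position"],s["tcp_rot"])
```

```text
old [ 0.5525 -0.2456] [ 0.5527 -0.2456]
studs ctr [ 0.5516  -0.24575]
0.75 2080 (np.float64(278.5), np.float64(193.5)) [ 0.55173784 -0.24632404]
[] [ 0.55157102 -0.24332487  0.21464797] [ 3.14126750e+00  7.34743443e-05 -2.67168813e+00]
```

Request:
drive_tool:
  deltas: [0.0006,-0.0026,0.04,0,0,0,0,0,0.04,0,0,0,0,0,0.035,0,0,0,0,0,0.02,0,0,0,0,0,0.0155,0,0,0,0,0,0,0,0,0,0,0,0,0,0,0,0,0,0,0,0,0]

```text
clock: 11.5
position: [0.553, -0.2478, 0.0655]
tcp_rot: [-3.139, 0.001, -2.673]
force: [1.0, 0.5, 0.4]
finger_gap: 0.0463
finger_force: 0.0
```

Request:
drive_tool:
  deltas: [0,0,0,0,0,0,0,0,0,0,0,0,0,0,0,0,0,0,0,0,0,0,0,0,0,0,0,0,0,0,0,0,0,0,0,0]
  grip: -1

```text
clock: 12.25
position: [0.5523, -0.247, 0.0645]
tcp_rot: [3.141, 0.0, -2.673]
force: [-2.6, 3.3, 5.7]
finger_gap: 0.0292
finger_force: 30.0
```

Request:
drive_tool:
  deltas: [0,0,-0.006,0,0,0,0,0,-0.01,0,0,0,0,0,-0.02,0,0,0,0,0,-0.03,0,0,0,0,0,-0.04,0,0,0,0,0,-0.04,0,0,0,0,0,0,0,0,0,0,0,0,0,0,0]

```text
clock: 13.25
position: [0.5518, -0.2469, 0.2095]
tcp_rot: [3.141, -0.0, -2.673]
force: [-0.8, -0.8, -1.7]
finger_gap: 0.0292
finger_force: 30.0
```

Run:
```python
from h import *
s=manip.get_state();print(s["position"],s["tcp_rot"],s["force"],s["finger_gap"])
c=imaging.get_calibration("wrist");im=imaging.read_camera("wrist")[:,:,::-1];print(c["xyz"],c["rotation"])
a=cv2.resize(im[140:380,170:400],None,fx=2,fy=2,interpolation=cv2.INTER_CUBIC)
b=cv2.resize(imaging.read_camera("top")[165:265,285:385,::-1],(340,480),interpolation=cv2.INTER_CUBIC)
cv2.imwrite("pics/w4.png",np.hstack([a,b]))
```

```text
[ 0.55179962 -0.24691918  0.20951249] [ 3.14080130e+00 -4.16360855e-04 -2.67304815e+00] [-0.80951213 -0.83633843 -1.74663938] 0.02921697205898263
[ 0.49027657 -0.27889002  0.3800422 ] [ 2.89083789e+00 -9.14720756e-04  2.03913203e+00]
```

View pics/w4.png

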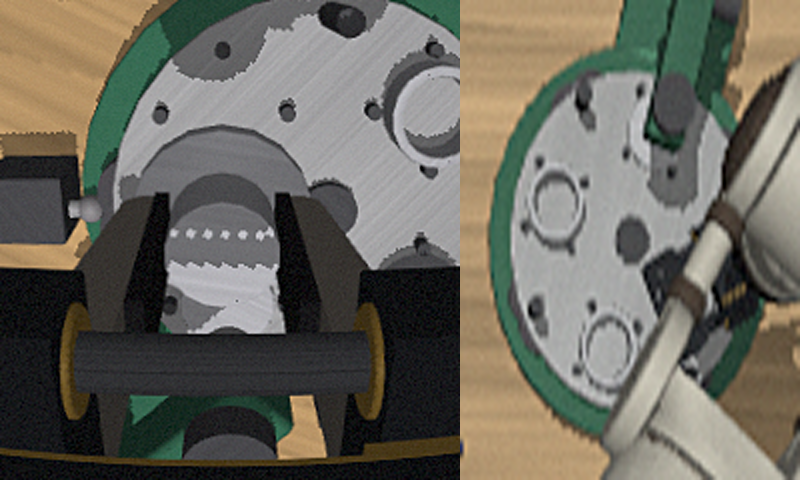

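Request:
drive_tool:
  deltas: [0,0,0,0,0,-0.033,0,0,0,0,0,-0.033,0,0,0,0,0,-0.034,-0.0157,0.019,0,0,0,0,-0.0313,0.0381,0,0,0,0,-0.0313,0.0381,0,0,0,0,-0.0313,0.0381,0,0,0,0,-0.0313,0.0381,0,0,0,0,-0.0313,0.0381,0,0,0,0,-0.0313,0.0381,0,0,0,0]

```text
clock: 14.6
position: [0.5202, 0.0747, 0.2092]
tcp_rot: [3.14, -0.001, -2.36]
force: [0.4, 0.3, -1.3]
finger_gap: 0.0295
finger_force: 30.0
```

Request:
drive_tool:
  deltas: [-0.0313,0.0381,0,0,0,0,-0.0313,0.0381,0,0,0,0,-0.0313,0.0381,0,0,0,0,-0.0157,0.019,0,0,0,0,0,0,0,0,0,0,0,0,0,0,0,0,0,0,0,0,0,0]

```text
clock: 15.48
position: [0.5055, 0.2428, 0.2099]
tcp_rot: [3.141, -0.001, -2.36]
force: [0.1, 0.0, -1.1]
finger_gap: 0.0293
finger_force: 30.0
```

Run:
```python
from h import *
s=manip.get_state();print(s["position"],s["tcp_rot"],s["qd"].round(3) if hasattr(s["qd"],"round") else s["qd"])
c=imaging.get_calibration("wrist");im=imaging.read_camera("wrist")[:,:,::-1]
np.save("cal.npy",np.r_[c["xyz"],c["rotation"]])
cv2.imwrite("pics/w5.png",im); cv2.imwrite("pics/w5c.png",cv2.resize(im[120:420,60:460],None,fx=2,fy=2,interpolation=cv2.INTER_CUBIC))
```

```text
[0.50546495 0.24281699 0.20991495] [ 3.14147735e+00 -5.14537479e-04 -2.36049902e+00] [-0.005  0.001 -0.004  0.     0.002 -0.003]
```

View pics/w5c.png

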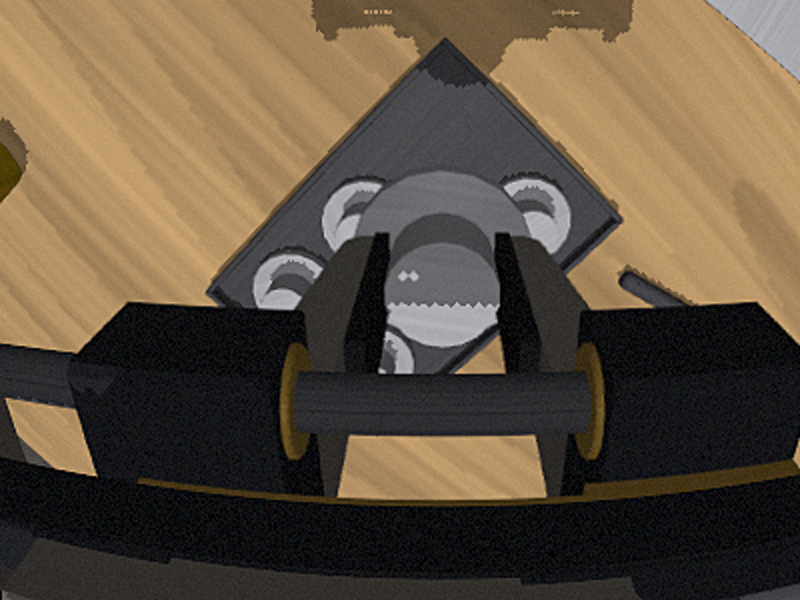

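Run:
```python
from h import *
k=np.load("cal.npy");c=dict(K=imaging.get_calibration("wrist")["K"],xyz=k[:3],rotation=k[3:])
f=lambda x,y,z:onplane(c,60+x/2,120+y/2,z,True)[:2]
n,r,l=f(446,38,.014),f(622,217,.014),f(208,291,.014)
print(n,r,l,"len",np.linalg.norm(r-n),np.linalg.norm(l-n),"ang",np.degrees(np.arctan2(*(l-n)[::-1])),np.degrees(np.arctan2(*(r-n)[::-1])))
ctr=(r+l)/2;ux=(l-n)/np.linalg.norm(l-n);uy=(r-n)/np.linalg.norm(r-n)
print("centre",ctr,"vac",ctr-.068*ux-.034*uy, "from near",n+.043*ux+.043*uy)
# held cap: flange front edge, and width mid
s=manip.get_state();T=s["position"];M=R.from_euler("xyz",s["tcp_rot"]).as_matrix()
z=T[2]-.0145+.008
e=f(442,171,z); print("flange edge in tool",M.T@(np.append(e,z)-T),"-> centre x =",(M.T@(np.append(e,z)-T))[0]-.027)
for p in((356,230),(529,230)): print(M.T@(np.append(f(*p,z),z)-T))
for p in((549,212),): print("cap3?",f(*p,.012))
```

```text
[0.46444592 0.20493473] [0.46385353 0.35523317] [0.68326723 0.20612173] len 0.1502996116620856 0.21882453265139573 ang 0.31079826039175706 90.22582451130452
centre [0.57356038 0.28067745] vac [0.50569539 0.24630885] from near [0.50727581 0.24816764]
flange edge in tool [ 0.02598051 -0.00032403  0.00650569] -> centre x = -0.0010194925133751517
[ 0.00842728 -0.02518521  0.00650106]
[0.00841897 0.02483976 0.00650263]
cap3? [0.49364347 0.32100886]
```

Request:
drive_tool:
  deltas: [-0.0008,0.0018,0.02,0,0,0,0,0,0.04,0,0,0,0,0,0.04,0,0,0,0,0,0.04,0,0,0,0,0,0.025,0,0,0,0,0,0.01,0,0,0,0,0,0.005,0,0,0,0,0,0,0,0,0,0,0,0,0,0,0]

```text
clock: 16.65
position: [0.5058, 0.2457, 0.0313]
tcp_rot: [-3.14, 0.002, -2.359]
force: [0.1, -0.1, -1.4]
finger_gap: 0.0292
finger_force: 30.0
```

Request:
drive_tool:
  deltas: [0,0,0.004,0,0,0,0,0,0.003,0,0,0,0,0,0.002,0,0,0,0,0,0,0,0,0,0,0,0,0,0,0,0,0,0,0,0,0]

```text
clock: 17.4
position: [0.505, 0.2456, 0.0212]
tcp_rot: [-3.141, 0.0, -2.359]
force: [0.8, 0.1, -1.6]
finger_gap: 0.0292
finger_force: 30.0
```

Request:
drive_tool:
  deltas: [0,0,0.001,0,0,0,0,0,0.001,0,0,0,0,0,0.0,0,0,0,0,0,0,0,0,0]

```text
clock: 17.9
position: [0.5049, 0.2455, 0.0191]
tcp_rot: [3.142, -0.0, -2.359]
force: [0.1, -0.3, -1.4]
finger_gap: 0.0295
finger_force: 30.0
```

Request:
drive_tool:
  deltas: [0,0,0.0007,0,0,0,0,0,0.0,0,0,0,0,0,0.0,0,0,0]

```text
clock: 18.27
position: [0.505, 0.2456, 0.0186]
tcp_rot: [-3.141, 0.0, -2.359]
force: [0.2, 0.4, -0.2]
finger_gap: 0.0296
finger_force: 30.0
```

Request:
drive_tool:
  deltas: [0,0,0.0004,0,0,0,0,0,0.0,0,0,0]

```text
clock: 18.52
position: [0.505, 0.2456, 0.0185]
tcp_rot: [-3.141, 0.0, -2.359]
force: [-2.4, -0.7, 5.9]
finger_gap: 0.0294
finger_force: 30.0
```

Request:
drive_tool:
  deltas: [0,0,0,0,0,0,0,0,0,0,0,0,0,0,0,0,0,0,0,0,0,0,0,0]
  grip: 0.0

```text
clock: 19.02
position: [0.5048, 0.2455, 0.0179]
tcp_rot: [3.142, -0.0, -2.359]
force: [-0.8, -0.2, -0.5]
finger_gap: 0.0462
finger_force: 0.0
```

Request:
drive_tool:
  deltas: [0,0,-0.01,0,0,0,0,0,-0.02,0,0,0,0,0,-0.04,0,0,0,0,0,-0.04,0,0,0,0,0,-0.04,0,0,0,0,0,-0.04,0,0,0,0.04,0,0,0,0,0,0.06,0,0,0,0,0,0.05,0,0,0,0,0,0,0,0,0,0,0]

```text
clock: 20.27
position: [0.3968, 0.1386, 0.2082]
tcp_rot: [-3.141, 0.0, -2.361]
force: [-0.1, 0.2, 1.1]
finger_gap: 0.0458
finger_force: 0.0
```

Run:
```python
from h import *
s=manip.get_state();print(s["position"],s["force"])
im=imaging.read_camera("top")[:,:,::-1];sc=imaging.read_camera("scene")[:,:,::-1]
r=lambda i:cv2.resize(i,(400,400),interpolation=cv2.INTER_CUBIC)
cv2.imwrite("pics/end.png",np.hstack([r(im[165:265,155:255]) if 0 else r(im[165:265,285:385]),r(sc[245:355,300:420])]))
```

```text
[0.39676428 0.13857188 0.20818697] [-0.09414267  0.22556759  1.14821334]
```

View pics/end.png

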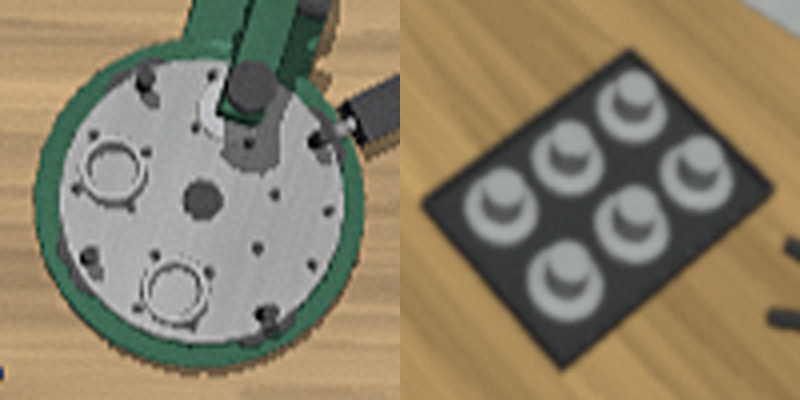

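The picture shows the nest studs at (94,134) and (146,153), the same places as at the start, so the table has clicked in. The blank is under the ram and the tray holds two neat rows of three.

```bash
python3 -c "
from workcell import manip
print(manip.hand_in())"
```

```text
the job is handed in; nothing more can be done
None
```

The job is handed in: in the last pictures the blank is clicked in under the ram, the collars are in their nests, and the finished cap stands upright in the free tray place, after about 20 s; no verdict came back.

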